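# Work the clamp lever through its zigzag gate

### The job

Two clamping fixtures stand on the whistle bench, each with a lever in a zigzag gate. On the one whose cradle holds the brass whistle tube, take the lever from the notch at the robot's end of the gate, follow the slot round both corners and bring it fully home at the far end, so that the jaw comes down over the tube; then let go. Leave the tube lying in its cradle and do not move the other fixture's lever.

Things in the scene. Friction and masses are not known exactly. Their poses are not given: they have to be found in the camera images.
- gate: fixed fixture with the tube; an identical one without stands 0.35-0.55 m off. Steel gate housing 160 x 120 mm, top 64 mm up. Origin at bench height under its middle; z up, x along the slot's outer legs, away from the robot (yaw within 0.3 rad), y left. Zigzag slot, 24 mm wide; centre line x, y in mm: start notch (-45,-25), corner (0,-25), corner (0,25), far notch (45,25).
- gate_grip (a point): middle of the black upright grip of this fixture's lever: cylinder 28 mm across, 40 mm tall, middle always 120 mm above the bench. Its 10 mm stem stands in the slot, 7 mm play each side of the centre line. It stays upright, slides level against about 1.2 N drag plus light damping, and stays where left. Starts 0 to 15 mm from the start notch in the first leg. Moves with the lever.
- spare_gate_grip (a point): middle of the same kind of grip, 120 mm above the bench, on the other fixture, whose cradle is empty: to be left alone.
- tube_mid (a point): middle of the loose brass whistle tube, 13 mm across and 250 mm long, 36.5 mm above the bench. It lies in the aluminium cradle on the +y side of that gate, along y = 115 mm of the fixture's frame. A jaw hangs over it on a column at y = 134 to 150 mm, 105 mm high; the lever lowers it.

How it is judged:
By the outcome, as a careful person would: the job done as asked, in the order asked, and still so for the second after the job is handed in, with the robot touching nothing.
It also fails if it takes over 35 s, if anything falls off the work surface, if the arm or the gripper's body presses on something with over 40 N, if the wrist force passes 120 N, or if a joint passes its speed limit or range.

### The arm

A 7-joint arm with a two-finger parallel gripper is mounted at the origin on the work surface. World frame = base frame: x ahead of the robot, y to its left, z up, the work surface at z = 0. Lengths are in m, angles in rad, forces in N, time in s.
With the tool pointing down it reaches from about 0.425 to 0.925 m from the base axis. Payload 6.8 kg.
Tool frame: the origin (TCP) lies at the very end of the fingers, on their centre line; the grasp point (between the pads) lies 19 mm behind it; z points along the fingers, y is the line along which they close (so a half turn about z gives the same grasp; the last joint's range is limited). The gripper opens to 85 mm and grips with 20 to 120 N. Pads are 22 mm wide; open, the fingers measure 114 mm over their backs; the gripper's body (76 mm by 85 mm) begins 54 mm behind the grasp point. The pads swing forward as they close: fully open they stand 13 mm farther back than shut.
Start: joints at [1.203, 0.477, 0.022, 1.555, -0.011, 1.109, -0.083], TCP at [0.173, -0.652, 0.192] pointing down, gripper open.
Joint ranges: [-2.96, 2.96], [-0.34, 2.1], [-1.41, 1.46], [0.24, 2.44], [-1.37, 4.51], [0.17, 1.92], [-2.96, 2.96]. Speed limits (rad/s): [2.39, 2.39, 3.14, 3.14, 3.14, 3.14, 3.14].

### API

Orientations are given as a unit quaternion [w, x, y, z].
In Python, from station import get_obs, read_camera, hand_in gives the robot as it stands.
- The arm moves only by the tool arm_command, never from a script. Its argument "commands" is one flat list of numbers, 7 for each row, row after row: the shift along the tool's x, y, z in m, then the turn, a rotation vector about the tool's x, y, z in degrees, then the opening, from 0 (shut) to 1 (fully open). In form: [tx, ty, tz, rx, ry, rz, fingers, tx, ty, tz, rx, ry, rz, fingers, ...]. A call has 1 to 8 rows; each row is the pose to reach, as a shift and turn from the pose commanded when the call began, along the tool's axes at that moment; what a row does not reach only later rows make up. A row lasts 1/10 s, in which the tool goes at most 50 mm and 8.59 degrees, less where a joint would pass 70% of its speed; a pose out of reach is approached as far as the arm can. A call with a gripper value outside its range is refused whole. The fingers move at their own pace and stop on an object; "force" is the grip in N (left out, the last holds). Time passes only in rows, so rows that repeat a pose let the fingers close. It gives the time, the measured TCP pose, the force, the opening and the grip force at its end, in the units of the state.
- get_obs(): the state, without advancing time (a new reading comes with each control period).
- read_camera(name): name is "scene" or "side" or "wrist"; returns a dict with "img" (400x640x3 uint8, red, green, blue), "camera_matrix" (3x3 intrinsics, pixels), "k1" (the pictures are not rectified: a ray, as slopes to the right and down, at radius r is drawn at 1 + k1 r^2 times it, then the intrinsics apply), "pose" (4x4, takes a point from camera to world coordinates). Camera axes: x right, y down, z forward; pixel columns grow to the right and rows downward; lengths in m; the calibration is good to about 2 mm. A picture is of the moment at which its call begins. There is no depth.
- hand_in(): hands the job in; it is judged then, once.
The state is a dict: "t": time; "q": joint angles; "joint_vel": joint speeds; "joint_torque": joint torques, N m; "eef_pos": TCP position; "tool_rot": TCP orientation; "contact_force": force on the tool from outside, world axes, zero at the start; "torque": the same for the moment, N m; "gripper_width": opening from 0.0 (shut) to 1.0 (fully open); "grasp_force": force on a finger pad.
Only numpy, scipy, OpenCV 4.12 (cv2) and the standard library are available. Lean on these libraries where they do the work, as an engineer would, in place of code of your own. Each camera call takes 0.05 s, during which the arm holds its last target. There are 200 camera calls.

## Working session

There is one attempt and no reset: what is moved stays moved. The work goes in short steps, Python scripts to look and compute and a tool call to move; the robot and the scene stay as the last step left them, time stands still between calls to the robot, and variables do not carry over. Pictures are saved under pics/ and viewed, at most 10 in all, crops included, and the job is handed in when it is done.

Besides the shell and the picture viewer there is one more tool, called after "Request:" as name(argument=value, ...), one argument or row to a line, values as JSON. arm_command: Moves the arm, as the interface text tells. Its arguments: {"type":"object","properties":{"commands":{"type":"array","items":{"type":"number"}},"force":{"type":"number"}},"required":["commands"]}

```bash
mkdir -p pics; cat > h.py <<'E'
import numpy as np, cv2
from station import get_obs, read_camera
from scipy.spatial.transform import Rotation as R
def ray(c,u,v):
    K=c["camera_matrix"]; k=c["k1"]
    p=cv2.undistortPoints(np.array([[[u,v]]],float),K,np.array([k,0,0,0.]))[0,0]
    T=np.array(c["pose"]); return T[:3,3],T[:3,:3]@np.array([p[0],p[1],1])
def onz(c,u,v,z):
    o,d=ray(c,u,v); return o+d*(z-o[2])/d[2]
def proj(c,P):
    T=np.array(c["pose"]); q=T[:3,:3].T@(np.array(P)-T[:3,3]); 
    return cv2.projectPoints(q.reshape(1,1,3),np.zeros(3),np.zeros(3),c["camera_matrix"],np.array([c["k1"],0,0,0.]))[0].ravel()
def Rt(o=None):
    w,x,y,z=(o or get_obs())["tool_rot"]; return R.from_quat([x,y,z,w])
E
python3 - <<'E'
from h import *
for n in("scene","side"):
    c=read_camera(n); cv2.imwrite(f"pics/{n}0.png",c["img"][:,:,::-1]); print(n,np.round(c["pose"],3).tolist())
o=get_obs(); print(o["eef_pos"],Rt(o).as_matrix().round(3).tolist(),o["t"])
E
```

```text
scene [[-0.572, 0.433, -0.697, 1.205], [0.82, 0.282, -0.498, 0.479], [-0.02, -0.856, -0.516, 0.629], [0.0, 0.0, 0.0, 1.0]]
side [[-0.833, -0.355, 0.424, 0.069], [-0.553, 0.505, -0.663, 0.648], [0.021, -0.786, -0.617, 0.732], [0.0, 0.0, 0.0, 1.0]]
[ 0.17324174 -0.65177146  0.19061766] [[0.966, 0.257, -0.001], [0.257, -0.966, 0.002], [-0.0, -0.002, -1.0]] 0.1
```

View pics/scene0.png

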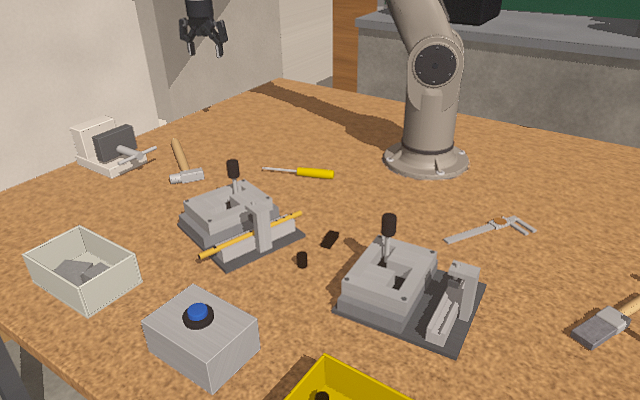

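View pics/side0.png

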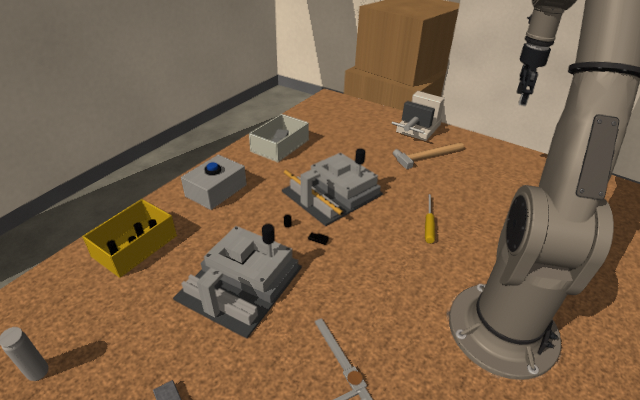

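The scene view shows the tube fixture's grip near (233,169) and its tube from (200,257) to (300,213). The side view has the same grip near (360,157) and the tube from (286,174) to (340,212). The spare fixture's grip is at (389,225) in the scene view and (268,234) in the side view.

```bash
python3 - <<'E'
from h import *
def blob(m,u,v):
    n,l,s,ce=cv2.connectedComponentsWithStats(m.astype(np.uint8)); i=l[v,u]; return s[i],ce[i]
g={}
for n,pts in(("scene",[(233,169),(389,225)]),("side",[(360,157),(268,234)])):
    c=read_camera(n); im=c["img"].astype(int)
    for k,(u,v) in enumerate(pts):
        s,ce=blob(im.max(2)<60,u,v); bc=(s[0]+s[2]/2-.5,s[1]+s[3]/2-.5); g[n,k]=ray(c,*bc); print(n,k,s,bc,onz(c,*bc,.12).round(4))
    hsv=cv2.cvtColor(c["img"],cv2.COLOR_RGB2HSV)
    m=cv2.inRange(hsv,(18,140,90),(32,255,255)); x=(150,195,330,275) if n=="scene" else (275,165,350,220)
    z=np.zeros_like(m); z[x[1]:x[3],x[0]:x[2]]=m[x[1]:x[3],x[0]:x[2]]
    p=np.argwhere(z)[:,::-1].astype(np.float32); 
    W=np.array([onz(c,*q,.0365)[:2] for q in p]); 
    (a,b,x0,y0)=cv2.fitLine(W.astype(np.float32),cv2.DIST_HUBER,0,.01,.01).ravel(); d=np.array([a,b]); d*=np.sign(a)
    t=(W-[x0,y0])@d; lo,hi=np.percentile(t,[0.5,99.5]); print(n,"tube",len(p),"yaw",np.arctan2(d[1],d[0]),"len",hi-lo,"mid",np.array([x0,y0])+d*(lo+hi)/2)
for k in(0,1):
    (o1,d1),(o2,d2)=g["scene",k],g["side",k]
    s=np.linalg.lstsq(np.c_[d1,-d2],o2-o1,rcond=None)[0]; print(k,o1+s[0]*d1,o2+s[1]*d2)
E
```

```text
scene 0 [     0      0    640    400 252736] (np.float64(319.5), np.float64(199.5)) [ 0.5102 -0.0087  0.12  ]
scene 1 [     0      0    640    400 252736] (np.float64(319.5), np.float64(199.5)) [ 0.5102 -0.0087  0.12  ]
scene tube 438 yaw -0.28261846 len 0.25291607766684493 mid [ 0.58301397 -0.12953067]
side 0 [355 149  10  16 126] (np.float64(359.5), np.float64(156.5)) [ 0.4986 -0.2502  0.12  ]
side 1 [262 224  12  20 209] (np.float64(267.5), np.float64(233.5)) [0.5105 0.1471 0.12  ]
side tube 184 yaw -0.2901897 len 0.2524000180264999 mid [ 0.58351955 -0.13248037]
0 [ 0.46336678 -0.04155815  0.08572605] [ 0.44145384 -0.13081481  0.20132369]
1 [0.55063359 0.01972738 0.14958907] [0.54462595 0.10842128 0.07268406]
```

```bash
python3 - <<'E'
from h import *
o=get_obs(); print(Rt(o).inv().apply(np.array([.4986,-.2502,.20])-o["eef_pos"]), np.degrees(.286+np.arctan2(.257,.966)))
c=read_camera("scene"); print(proj(c,[.4986,-.2502,.12]))
c=read_camera("wrist"); print(np.round(Rt(o).as_matrix().T@(np.array(c["pose"])[:3,3]-o["eef_pos"]),3))
E
```

```text
[ 0.41757937 -0.30472384 -0.00879174] 31.284780195061565
[234.47969233 167.38899383]
[ 0.069 -0.001 -0.183]
```

Request:
arm_command(
  commands=[0.04,-0.03,-0.01,0,0,8,1,0.08,-0.06,-0.01,0,0,16,1,0.12,-0.09,-0.01,0,0,24,1,0.16,-0.12,-0.01,0,0,31.3,1,0.2,-0.15,-0.01,0,0,31.3,1,0.24,-0.175,-0.01,0,0,31.3,1,0.28,-0.204,-0.01,0,0,31.3,1,0.32,-0.234,-0.01,0,0,31.3,1],
  force=40,
)

```text
t: 1.1
eef_pos: [0.4236, -0.3425, 0.2018]
tool_rot: [0.0, 0.99, -0.143, 0.0]
contact_force: [0.7, -0.3, 0.0]
gripper_width: 0.998
grasp_force: 0.0
```

```bash
python3 - <<'E'
from h import *
o=get_obs(); M=Rt(o).as_matrix(); print(o["t"],o["eef_pos"],Rt(o).inv().apply(np.array([.4986,-.2502,.20])-o["eef_pos"]), M.round(3).tolist(), np.arctan2(M[1,0],M[0,0]))
E
```

```text
1.1 [ 0.42361112 -0.3424829   0.20177866] [ 0.04582434 -0.10972521  0.00177119] [[0.959, -0.283, 0.0], [-0.283, -0.959, -0.0], [0.001, 0.0, -1.0]] -0.2867549818336953
```

Request:
arm_command(
  commands=[0.017,-0.04,0,0,0,0,1,0.034,-0.08,0,0,0,0,1,0.046,-0.11,0,0,0,0,1,0.046,-0.11,0,0,0,0,1,0.046,-0.11,0,0,0,0,1],
)

```text
t: 1.6
eef_pos: [0.498, -0.2511, 0.2014]
tool_rot: [0.0, 0.99, -0.142, -0.0]
contact_force: [-0.7, -1.3, -0.6]
gripper_width: 0.996
grasp_force: 0.0
```

```bash
python3 - <<'E'
from h import *
c=read_camera("wrist"); im=c["img"].copy(); cv2.imwrite("pics/w1.png",im[:,:,::-1])
o=get_obs(); print(o["t"],o["eef_pos"],proj(c,[.4986,-.2502,.14]),proj(c,[.4986,-.2502,.12]))
E
```

```text
1.65 [ 0.49719289 -0.25229051  0.20142964] [321.53604608 197.11568741] [321.56222714 191.42869084]
```

View pics/w1.png

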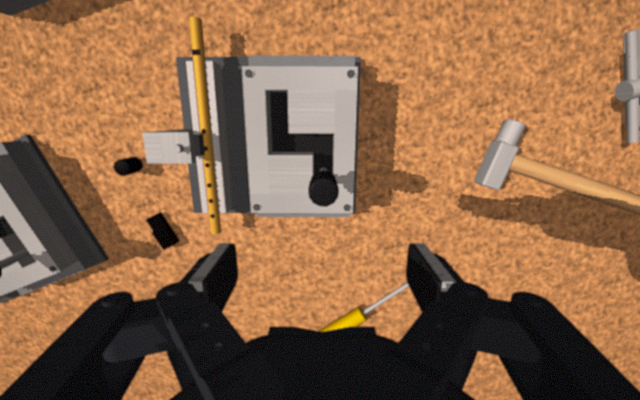

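The wrist view shows the grip top near (323,187), with the slot turning at about (322,145) and (277,145). The far notch is at about (277,95). The housing screws are at (250,73), (351,73), (347,207) and (257,207). I'll convert these to world points.

```bash
python3 - <<'E'
from h import *
c=read_camera("wrist"); o=get_obs()
S=np.array([onz(c,*p,.064)[:2] for p in[(250,73),(351,73),(347,207),(257,207)]])
org=S.mean(0); dx=(S[0]+S[1]-S[2]-S[3])/2; dy=(S[0]+S[3]-S[1]-S[2])/2
print("screws org",org,"size",np.linalg.norm(dx),np.linalg.norm(dy),"yaw",np.arctan2(dx[1],dx[0]),np.arctan2(-dy[0],dy[1]))
y=np.arctan2(dx[1],dx[0]); 
f=lambda P,y:np.array([[np.cos(y),np.sin(y)],[-np.sin(y),np.cos(y)]])@(P-org)
for p in[(322,145),(277,145),(277,95)]: print(f(onz(c,*p,.062)[:2],y)*1000)
T=[onz(c,*p,.0365)[:2] for p in[(196,20),(215,232)]]; d=T[0]-T[1]; print("tube",np.arctan2(d[1],d[0]),np.linalg.norm(d),f(T[0],y),f(T[1],y))
for uv,z in(((323,187),.14),((323,190),.12)): g=onz(c,*uv,z); print("grip",g,f(g[:2],y)*1000)
print(o["eef_pos"])
E
```

```text
screws org [ 0.54227705 -0.2411033 ] size 0.14636789436457254 0.10549035312131076 yaw -0.2944902885801697 -0.28818755362610743
[ -1.25249929 -22.99560682]
[-1.56863515 27.12877928]
[51.29684489 25.39808007]
tube -0.29943351813125746 0.24844532546511702 [0.13110225 0.1154731 ] [-0.11734004  0.11670122]
grip [ 0.50629252 -0.25530213  0.14      ] [-30.31416146 -24.03215623]
grip [ 0.4987705  -0.25317572  0.12      ] [-38.12956051 -24.18056848]
[ 0.49683783 -0.25284204  0.20142652]
```

Request:
arm_command(
  commands=[0.003,0,0.04,0,0,0,1,0.003,0,0.08,0,0,0,1,0.003,0,0.1,0,0,0,1,0.003,0,0.1,0,0,0,0,0.003,0,0.1,0,0,0,0,0.003,0,0.1,0,0,0,0,0.003,0,0.1,0,0,0,0,0.003,0,0.1,0,0,0,0],
  force=40,
)

```text
t: 2.5
eef_pos: [0.5013, -0.2527, 0.1027]
tool_rot: [0.0, 0.99, -0.143, 0.001]
contact_force: [0.3, -0.2, 0.1]
gripper_width: 0.142
grasp_force: 0.0
```

```bash
python3 - <<'E'
from h import *
c=read_camera("wrist"); im=c["img"]; cv2.imwrite("pics/w2.png",im[:,:,::-1])
o=get_obs(); print({k:np.round(o[k],4) for k in("t","eef_pos","contact_force","gripper_width","grasp_force")})
E
```

```text
{'t': np.float64(2.55), 'eef_pos': array([ 0.5012, -0.2526,  0.1024]), 'contact_force': array([ 0.4616, -0.3803, -0.1319]), 'gripper_width': np.float64(0.0557), 'grasp_force': np.float64(0.0)}
```

View pics/w2.png

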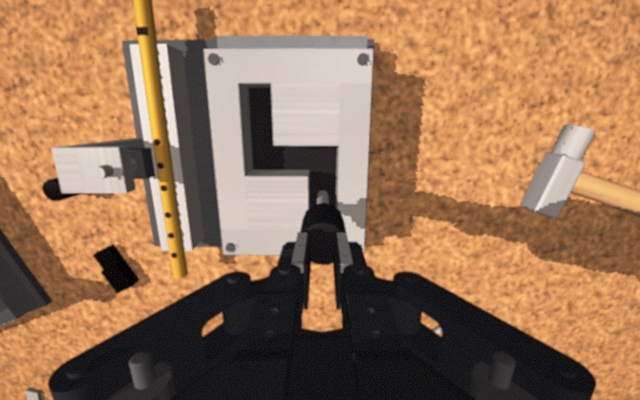

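The fingers have closed behind the grip, with the grip ahead in +x at about (322,232). I'll re-measure it in all views.

```bash
python3 - <<'E'
from h import *
o=get_obs(); 
s=read_camera("scene"); d=read_camera("side"); w=read_camera("wrist")
a=cv2.resize(s["img"][120:220,180:280],(400,400),interpolation=cv2.INTER_CUBIC)
b=cv2.resize(d["img"][110:210,310:410],(400,400),interpolation=cv2.INTER_CUBIC)
im=np.hstack([a,b]); cv2.imwrite("pics/c3.png",im[:,:,::-1])
for x in (-.01,0,.01,.02,.03):
    p=o["eef_pos"]+np.array([.959,-.283,0])*x; print(x,[proj(c,[p[0],p[1],z]).round(1).tolist() for c in(s,d,w) for z in (.14,.1)])
print(w["pose"])
E
```

```text
-0.01 [[235.8, 158.3], [237.6, 174.0], [362.3, 151.2], [361.0, 163.3], [323.3, 262.3], [323.0, 234.2]]
0 [[232.0, 159.6], [233.8, 175.4], [359.7, 149.8], [358.5, 161.8], [323.3, 246.1], [323.1, 220.7]]
0.01 [[228.0, 160.9], [230.0, 176.7], [357.2, 148.3], [356.1, 160.3], [323.4, 229.2], [323.1, 206.8]]
0.02 [[224.1, 162.2], [226.2, 178.1], [354.7, 146.9], [353.6, 158.9], [323.4, 211.7], [323.1, 192.5]]
0.03 [[220.1, 163.6], [222.3, 179.5], [352.3, 145.4], [351.2, 157.4], [323.4, 193.5], [323.1, 177.8]]
[[-0.28276906 -0.9233521  -0.25973557  0.56712977]
 [-0.95918727  0.27186505  0.07777649 -0.27123755]
 [-0.00120206  0.27112783 -0.9625426   0.28441205]
 [ 0.          0.          0.          1.        ]]
```

View pics/c3.png

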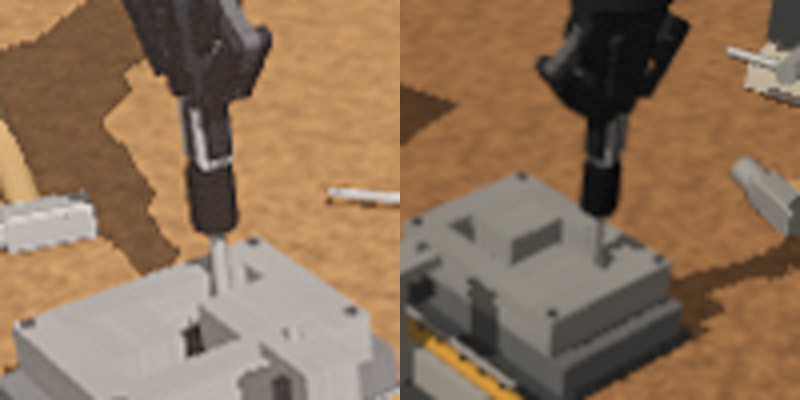

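```bash
python3 - <<'E'
from h import *
o=get_obs(); print({k:np.round(o[k],4) for k in("t","eef_pos","contact_force","gripper_width","grasp_force")})
w=read_camera("wrist"); cv2.imwrite("pics/w4.png",cv2.resize(w["img"][160:320,220:420],(800,640))[:600,:,::-1])
E
```

```text
{'t': np.float64(2.7), 'eef_pos': array([ 0.5008, -0.2524,  0.1018]), 'contact_force': array([-0.3231,  0.3142, -0.3314]), 'gripper_width': np.float64(0.0017), 'grasp_force': np.float64(0.0)}
```

View pics/w4.png

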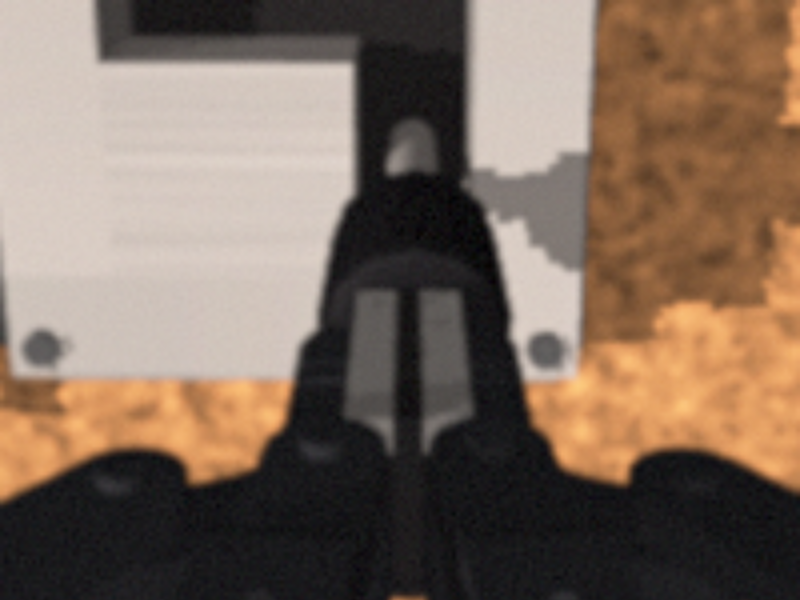

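The wrist crop shows the shut fingertips ending at about (325,232) in full-image pixels, over the grip's top face. I need to know whether they stop above the grip or pass into it. I'll compare with the first wrist picture, where the open tips are at about (235,247) and (410,247).

```bash
python3 - <<'E'
from h import *
w=read_camera("wrist"); o=get_obs(); r=Rt(o)
f=lambda *t: proj(w,o["eef_pos"]+r.apply(t)).round(0).tolist()
for z in(0,-.013,-.03,-.04,-.05):
  print(z,"open inner front",f(.011,.0425,z),f(.011,-.0425,z)," outer",f(.011,.057,z)," inner back",f(-.011,.0425,z),"shut",f(.011,0,z))
E
```

```text
0 open inner front [386.0, 207.0] [260.0, 207.0]  outer [408.0, 207.0]  inner back [384.0, 237.0] shut [323.0, 207.0]
-0.013 open inner front [391.0, 213.0] [255.0, 213.0]  outer [414.0, 213.0]  inner back [389.0, 245.0] shut [323.0, 213.0]
-0.03 open inner front [398.0, 223.0] [248.0, 223.0]  outer [423.0, 223.0]  inner back [395.0, 258.0] shut [323.0, 223.0]
-0.04 open inner front [402.0, 229.0] [244.0, 229.0]  outer [429.0, 229.0]  inner back [399.0, 266.0] shut [323.0, 229.0]
-0.05 open inner front [408.0, 237.0] [239.0, 237.0]  outer [436.0, 237.0]  inner back [404.0, 276.0] shut [323.0, 237.0]
```

All three views put the real fingertips about 40 mm above the reported TCP, so they are hovering just over the grip. I'll open, go down in a checked step and look again.

Request:
arm_command(
  commands=[0,0,0,0,0,0,1,0,0,0,0,0,0,1,0,0,0,0,0,0,1,0,0,0,0,0,0,1,0,0,0,0,0,0,1,0,0,0,0,0,0,1,0,0,0.012,0,0,0,1,0,0,0.025,0,0,0,1],
)

```text
t: 3.6
eef_pos: [0.5009, -0.2524, 0.0758]
tool_rot: [0.0, 0.99, -0.143, 0.0]
contact_force: [1.2, 0.2, -0.1]
gripper_width: 0.998
grasp_force: 0.0
```

```bash
python3 - <<'E'
from h import *
o=get_obs(); print({k:np.round(o[k],4) for k in("t","eef_pos","contact_force","gripper_width","grasp_force")})
s=read_camera("scene"); d=read_camera("side")
a=cv2.resize(s["img"][120:220,180:280],(400,400),interpolation=cv2.INTER_CUBIC)
b=cv2.resize(d["img"][110:210,310:410],(400,400),interpolation=cv2.INTER_CUBIC)
cv2.imwrite("pics/c5.png",np.hstack([a,b])[:,:,::-1])
E
```

```text
{'t': np.float64(3.6), 'eef_pos': array([ 0.5009, -0.2524,  0.0758]), 'contact_force': array([ 1.1956,  0.2126, -0.115 ]), 'gripper_width': np.float64(0.9983), 'grasp_force': np.float64(0.0)}
```

View pics/c5.png

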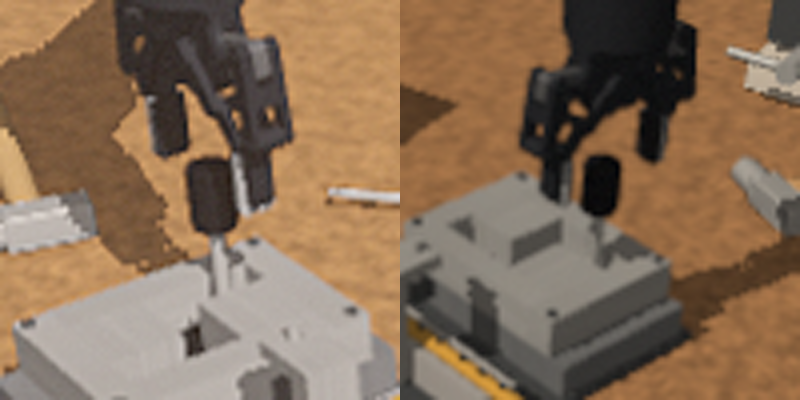

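The picture shows the open fingers either side of the grip at crop (212,195), with their tips around its upper third and well clear of the housing. I'll go down 12 mm more and close.

Request:
arm_command(
  commands=[0,0,0.012,0,0,0,1,0,0,0.012,0,0,0,0,0,0,0.012,0,0,0,0,0,0,0.012,0,0,0,0,0,0,0.012,0,0,0,0,0,0,0.012,0,0,0,0,0,0,0.012,0,0,0,0],
  force=40,
)

```text
t: 4.4
eef_pos: [0.5011, -0.2526, 0.065]
tool_rot: [0.0, 0.99, -0.143, 0.001]
contact_force: [-0.2, 1.2, 3.1]
gripper_width: 0.319
grasp_force: 39.2
```

```bash
python3 - <<'E'
from h import *
d=read_camera("side"); s=read_camera("scene")
P=np.array([onz(d,*p,.064)[:2] for p in[(339.25,154.25),(376.75,175.5),(348,188.25),(314.5,165)]])
Q=np.array([onz(s,*p,.064)[:2] for p in[(243.25,180.5),(267.5,197.5),(186.75,200.5)]])
print(P,P.mean(0)); print(Q,Q[1:].mean(0))
o=get_obs(); X=np.array([[.958,-.286],[.286,.958]]); 
for g in(P.mean(0),Q[1:].mean(0)): print(X@(o["eef_pos"][:2]-g))
print(o["eef_pos"],o["contact_force"])
E
```

```text
[[ 0.59559322 -0.30715667]
 [ 0.44745749 -0.27047008]
 [ 0.484508   -0.16835646]
 [ 0.62441347 -0.2121021 ]] [ 0.53799304 -0.23952133]
[[ 0.46024225 -0.26547918]
 [ 0.49021726 -0.16546876]
 [ 0.59912462 -0.30900452]] [ 0.54467094 -0.23723664]
[-0.03164784 -0.02304862]
[-0.03739184 -0.02714723]
[ 0.50106626 -0.25255635  0.06504851] [-1.30010913  0.09127309  3.66406403]
```

Request:
arm_command(
  commands=[0.01,0,0,0,0,0,0,0.02,0,0,0,0,0,0,0.03,0,0,0,0,0,0,0.035,0,0,0,0,0,0,0.035,0,0,0,0,0,0],
)

```text
t: 5.0
eef_pos: [0.5355, -0.2629, 0.065]
tool_rot: [0.0, 0.99, -0.143, 0.001]
contact_force: [0.8, -0.5, 3.8]
gripper_width: 0.316
grasp_force: 39.4
```

Free so far. Next I'll go a few mm at a time to find the corner wall, which should stop the lever at about x = +7 mm.

Request:
arm_command(
  commands=[0.003,0,0,0,0,0,0,0.006,0,0,0,0,0,0,0.006,0,0,0,0,0,0],
)

```text
t: 5.3
eef_pos: [0.5404, -0.2643, 0.065]
tool_rot: [0.0, 0.99, -0.143, 0.0]
contact_force: [0.2, -1.2, 6.5]
gripper_width: 0.319
grasp_force: 39.5
```

Request:
arm_command(
  commands=[0.003,0,0,0,0,0,0,0.003,0,0,0,0,0,0],
)

```text
t: 5.5
eef_pos: [0.5417, -0.2647, 0.065]
tool_rot: [-0.0, 0.99, -0.143, -0.001]
contact_force: [-6.0, 1.0, 11.0]
gripper_width: 0.316
grasp_force: 40.1
```

The force rises at the wall, so this is x of about +7 mm. I'll back off 8 mm and cross the middle leg (gate +y is tool -y).

Request:
arm_command(
  commands=[-0.008,0,0,0,0,0,0,-0.008,-0.01,0,0,0,0,0,-0.008,-0.02,0,0,0,0,0,-0.008,-0.03,0,0,0,0,0,-0.008,-0.04,0,0,0,0,0,-0.008,-0.048,0,0,0,0,0,-0.008,-0.048,0,0,0,0,0],
)

```text
t: 6.2
eef_pos: [0.5489, -0.2148, 0.065]
tool_rot: [-0.0, 0.99, -0.142, 0.0]
contact_force: [-1.3, 1.7, 7.3]
gripper_width: 0.316
grasp_force: 39.8
```

Request:
arm_command(
  commands=[0,-0.004,0,0,0,0,0,0,-0.004,0,0,0,0,0],
)

```text
t: 6.4
eef_pos: [0.5498, -0.212, 0.065]
tool_rot: [-0.0, 0.99, -0.143, 0.0]
contact_force: [-1.0, 2.0, 8.2]
gripper_width: 0.316
grasp_force: 39.8
```

Request:
arm_command(
  commands=[0,0.002,0,0,0,0,0,0.01,0.002,0,0,0,0,0,0.02,0.002,0,0,0,0,0,0.03,0.002,0,0,0,0,0,0.04,0.002,0,0,0,0,0,0.045,0.002,0,0,0,0,0,0.045,0.002,0,0,0,0,0],
)

```text
t: 7.1
eef_pos: [0.5934, -0.2273, 0.065]
tool_rot: [0.0, 0.99, -0.143, 0.001]
contact_force: [0.2, -1.0, 5.2]
gripper_width: 0.314
grasp_force: 39.6
```

Request:
arm_command(
  commands=[0.003,0,0,0,0,0,0,0.006,0,0,0,0,0,0,0.006,0,0,0,0,0,0],
)

```text
t: 7.4
eef_pos: [0.5989, -0.229, 0.065]
tool_rot: [0.0, 0.99, -0.143, 0.001]
contact_force: [0.9, -1.3, 4.6]
gripper_width: 0.312
grasp_force: 39.6
```

Request:
arm_command(
  commands=[0.003,0,0,0,0,0,0,0.005,0,0,0,0,0,0,0.005,0,0,0,0,0,0],
)

```text
t: 7.7
eef_pos: [0.5992, -0.2291, 0.0649]
tool_rot: [-0.001, 0.99, -0.143, -0.004]
contact_force: [-13.2, 3.6, 17.4]
gripper_width: 0.317
grasp_force: 40.9
```

```bash
python3 - <<'E'
from h import *
o=get_obs(); print(o["t"],o["eef_pos"],o["contact_force"])
s=read_camera("scene"); w=read_camera("wrist")
a=cv2.resize(s["img"][140:280,170:310],(400,400),interpolation=cv2.INTER_CUBIC)
b=w["img"][:,120:520]
cv2.imwrite("pics/c6.png",np.hstack([a,b])[:,:,::-1])
E
```

```text
7.7 [ 0.59919127 -0.22905241  0.06490252] [-13.17303867   3.63842844  17.41599117]
```

View pics/c6.png

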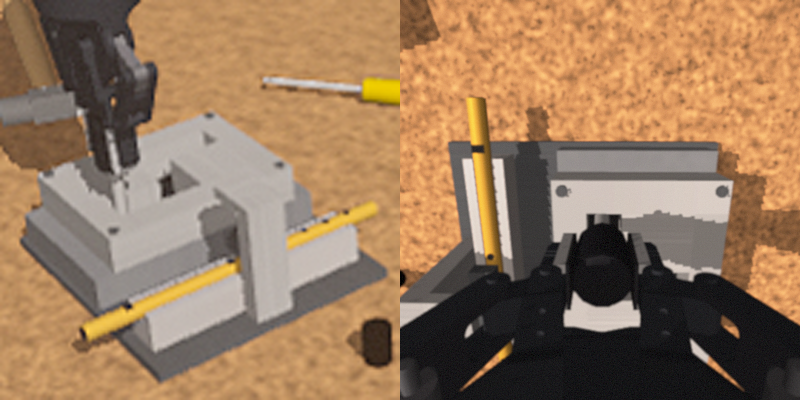

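The lever is against the far stop and the jaw is down over the tube. I'll take off the pressing load, open and lift straight up.

Request:
arm_command(
  commands=[-0.005,0,0,0,0,0,0,-0.005,0,0,0,0,0,0.6,-0.005,0,0,0,0,0,0.8,-0.005,0,0,0,0,0,0.8,-0.005,0,0,0,0,0,0.8,-0.005,0,-0.03,0,0,0,0.8,-0.005,0,-0.07,0,0,0,0.8,-0.005,0,-0.11,0,0,0,0.8],
)

```text
t: 8.6
eef_pos: [0.5976, -0.2287, 0.175]
tool_rot: [-0.0, 0.99, -0.143, -0.001]
contact_force: [1.1, 0.5, 1.3]
gripper_width: 0.803
grasp_force: 0.0
```

Request:
arm_command(
  commands=[0,0,-0.04,0,0,0,0.8,-0.04,0,-0.08,0,0,0,0.8,-0.08,0,-0.08,0,0,0,0.8,-0.08,0,-0.08,0,0,0,0.8,-0.08,0,-0.08,0,0,0,0.8],
)

```text
t: 9.1
eef_pos: [0.5209, -0.2063, 0.2548]
tool_rot: [0.0, 0.99, -0.143, 0.0]
contact_force: [-0.3, -0.1, -0.3]
gripper_width: 0.798
grasp_force: 0.0
```

```bash
python3 - <<'E'
from h import *
o=get_obs(); print(o["t"],o["eef_pos"],o["contact_force"],o["joint_vel"].round(3) if hasattr(o["joint_vel"],"round") else o["joint_vel"])
s=read_camera("scene"); w=read_camera("wrist")
a=cv2.resize(s["img"][140:280,170:310],(400,400),interpolation=cv2.INTER_CUBIC)
cv2.imwrite("pics/c7.png",np.hstack([a,w["img"][:,120:520]])[:,:,::-1])
E
```

```text
9.1 [ 0.52092957 -0.20631751  0.25484534] [-0.3275744  -0.1253441  -0.26637726] [-0.004  0.042  0.    -0.04  -0.    -0.005  0.001]
```

View pics/c7.png

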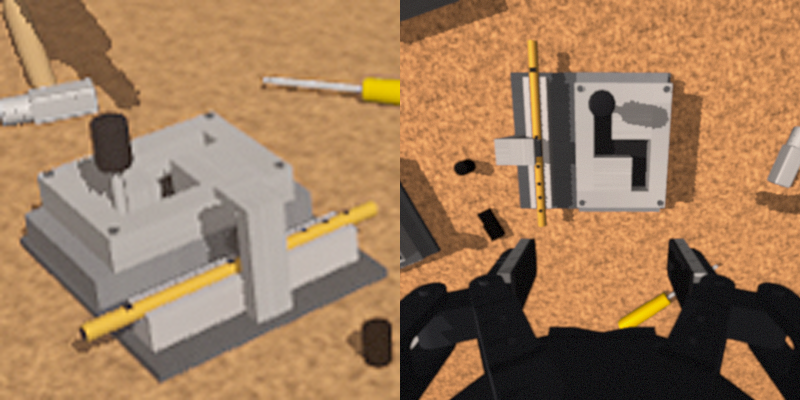

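The lever stands at the far notch (wrist crop (602,103)). The tube is in its cradle under the lowered jaw, and the gripper is clear.

```bash
python3 -c "
from station import hand_in; print(hand_in())"
```

```text
the job is handed in; nothing more can be done
None
```

The tube fixture's lever is fully home at the far end and released, the jaw is down over the tube in its cradle, the other fixture was not touched, and the job was handed in at about 9 s.

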